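Load the label reel on the slanted dispenser spindle

TASK

Load the label reel with the slotted grey foot (not the plain roll) onto the dispenser: pick it up, thread it along the slanted spindle with its slotted end first, press it lightly and turn it until its slots drop over the four drive dogs of the hub, so that it sits fully home against the hub disc. Use gentle force throughout and do not force the hub round, leave the foil meal tray and the sauce pot where they stand, and let go of the reel.

Things in the scene. Friction and masses are not known exactly. Their poses are not given: they have to be found in the camera images.
- reel_centre (a point): Centre of the loose label reel (0.11-0.23 kg), on its axis, half-way up its 45 mm height; z up, away from its slotted foot. Upper 36 mm: white paper roll, 58 mm across (grip here). Lower 9 mm: grey foot, 44 mm across, cut by four radial slots 9.5 mm wide, 9 mm deep, along the reel's +x, +y, -x, -y, open downward. Bore 26 mm, right through.
- spindle_seat (a point): Centre of the upper face of the dispenser's hub disc, on the spindle axis, 155 mm above the table. z runs out along the spindle, 60 degrees above horizontal, roughly toward the robot; y is horizontal. Disc 44 mm across, 7 mm thick. Four drive dogs stand on it 90 degrees apart: 5.5 mm wide, 13.5 to 19.5 mm off the axis, 7 mm high.
- spindle_tip (a point): Free end of the fixed steel spindle, 60 mm out from spindle_seat (same axes); 22 mm in diameter, last 8 mm tapering to 12 mm. The hub disc with its dogs has a stiff brake (0.5 N m: do not force it round) and stands at an unknown angle, not reported: find it by feel or by eye. A spring behind it (about 5 N per mm) lets it yield up to 5 mm along the spindle.
- reel_home (a point): Point on the spindle axis 22.5 mm out from spindle_seat (same axes), where the reel's centre lies when fully home. A reel whose slots miss the dogs stops on their tops 7 mm short; when slots and dogs agree within about 2 mm (0.12 rad) it can go down onto the disc.
- dispenser: Grey bench dispenser, fixed; origin at table level, 18 mm nearer the spindle side than its post (x away from the spindle side). Base plate 120x96x8 mm, 36 mm wide post, 34 mm bearing housing behind the hub disc, slanted spindle.
- meal_tray: A lidded foil meal tray, 163x128x56 mm, loose bystander; origin at the centre of its underside.
- sauce_pot: A small round metal sauce pot, 64 mm in diameter and 33 mm high, loose bystander; origin at the centre of its underside.
Mind the look-alikes: they are no part of the job. What is shaped like the part that bears reel_centre but black or turquoise is not meant. There is more than one size of the dispenser; the job needs the larger.

How it is judged:
By the outcome, as a careful person would: the job done as asked, in the order asked, and still so for the second after the job is handed in, with the robot touching nothing.
It also fails if it takes over 72 s, if anything falls off the work surface, if the arm or the gripper's body presses on something with over 40 N, if the wrist force passes 120 N, or if a joint passes its speed limit or range.

ROBOT

A 6-joint arm with a two-finger parallel gripper is mounted at the origin on the work surface; the furniture and walls round the work are solid. World frame = base frame: x ahead of the robot, y to its left, z up, the work surface at z = 0. Lengths are in mm, angles in rad, forces in N, time in s.
With the tool pointing down it reaches from about 250 to 850 mm from the base axis. Payload 12.5 kg.
Tool frame: the origin (TCP) lies at the very end of the fingers, on their centre line; the grasp point (between the pads) lies 19 mm behind it; y points along the fingers, x is the direction in which the jaws open and shut, and the axes are right-handed (so a half turn about y gives the same grasp; the last joint's range is limited). The gripper opens to 93 mm and grips with 3 to 60 N. Pads are 15 mm wide; open, the fingers measure 128 mm over their backs; the gripper's body (75 mm by 188 mm) begins 65 mm behind the grasp point.
Start: joints at [-1.186, 0.351, 1.652, -0, 1.139, -0.085], TCP at [249.005, -490.388, 218.633] pointing down, gripper open.
Joint ranges: [-2.75, 2.75], [-0.79, 2.1], [0.01, 2.65], [-1.57, 4.71], [0.07, 3.14], [-2.87, 2.87]. Speed limits (rad/s): [2.22, 2.22, 2.79, 3.14, 3.14, 3.14].

INTERFACE

Orientations are given as a 3x3 rotation matrix whose columns are the frame's x, y, z axes.
In Python, from plant import manip gives the robot as it stands. The module is installed in compiled form; this text tells all that it offers.
- The arm moves only by the tool apply_moves, never from a script. Its argument "increments" is a list of rows, each an object of numbers: "dx", "dy", "dz": the shift along the tool's x, y, z in mm; "rx", "ry", "rz": the turn, a rotation vector about the tool's x, y, z in degrees. In form: [{"dx": .., "dy": .., "dz": .., "rx": .., "ry": .., "rz": ..}, ...]. A call has 1 to 10 rows; each row shifts and turns the commanded pose from where the row before left it, along the tool's axes as they then stand; what a row does not reach is not made up. A row lasts 1/12 s, in which the tool goes at most 41.7 mm and 7.16 degrees, less where a joint would pass 70% of its speed; a pose out of reach is approached as far as the arm can. A call with a gripper value outside its range is refused whole. "hand" is the opening, from 0 (shut) to 1 (fully open), set as the call begins (left out, the last holds). The fingers move at their own pace and stop on an object; "grip_force" is the grip in N (left out, the last holds). Time passes only in rows, so rows that do not move let the fingers close. It gives the time, the measured TCP pose, the force and the opening at its end, in the units of the state.
- manip.get_obs(): the state, without advancing time (a new reading comes with each control period).
- manip.read_camera(name): name is "scene" or "side" or "wrist"; returns (picture, depth): 480x640x3 uint8, red, green, blue; 480x640 float32, mm along the optical axis (not along the pixel's ray), 0 where there is no reading.
- manip.camera_params(name): a dict with "fx", "fy", "cx", "cy" (pixels), "R" (3x3) and "t" (3): a world point X has camera coordinates R X + t; the wrist camera has in their place "T_tool_cam" (4x4, takes a point from camera to tool coordinates, whose origin is the TCP and whose axes are the tool frame's). Camera axes: x right, y down, z forward; pixel columns grow to the right and rows downward; lengths in mm; the calibration is good to about 2 mm. The wrist camera is an equidistant fisheye: a pixel r from the principal point sees the ray r / f radians off the axis. A picture is of the moment at which its call begins: read the wrist's pose just before it. camera_params takes no time and is no camera call.
- manip.close_job(): hands the job in, once; it reports no verdict.
The state is a dict: "t": time; "joint_positions": joint angles; "dq": joint speeds; "joint_efforts": joint torques, N m; "eef_pos": TCP position; "tcp_rot": TCP orientation; "force": force on the tool from outside, world axes, zero at the start; "ft_torque": the same for the moment, N m; "finger_gap": finger opening in mm.
Only numpy, scipy, OpenCV 4.12 (cv2) and the standard library are available. Lean on these libraries where they do the work, as an engineer would, in place of code of your own. Each camera call takes 0.05 s, during which the arm holds its last target.

## Working session

There is one attempt and no reset: what is moved stays moved. The work goes in short steps, Python scripts to look and compute and a tool call to move; the robot and the scene stay as the last step left them, time stands still between calls to the robot, and variables do not carry over. Pictures are saved under pics/ and viewed, and the job is handed in when it is done.

Besides the shell and the picture viewer there is one more tool, called as name(argument=value, ...) on one line, values as JSON. apply_moves: Moves the arm, as the interface text tells. Its arguments: {"type":"object","properties":{"increments":{"type":"array","items":{"type":"object","properties":{"dx":{"type":"number"},"dy":{"type":"number"},"dz":{"type":"number"},"rx":{"type":"number"},"ry":{"type":"number"},"rz":{"type":"number"}}}},"hand":{"type":"number"},"grip_force":{"type":"number"}},"required":["increments"]}

```bash
mkdir -p pics; python3 - <<'E'
from plant import manip
import cv2,numpy as np
o=manip.get_obs()
for k,v in o.items(): print(k,np.round(v,3).tolist())
for n in ["scene","side","wrist"]:
    p,d=manip.read_camera(n); cv2.imwrite(f"pics/{n}0.png",p[:,:,::-1]); np.save(f"{n}0.npy",d)
    print(n,{k:np.round(v,3).tolist() for k,v in manip.camera_params(n).items()})
E
```

```text
t 0.0
joint_positions [-1.186, 0.351, 1.652, -0.0, 1.139, -0.085]
dq [-0.0, -0.0, 0.0, -0.001, -0.002, -0.001]
joint_efforts [0.001, -49.732, -28.526, 0.07, 0.026, -0.0]
eef_pos [248.881, -490.089, 218.096]
tcp_rot [[0.453, -0.0, 0.892], [-0.892, 0.001, 0.453], [-0.001, -1.0, 0.0]]
force [0.146, -0.728, 0.22]
ft_torque [0.046, -0.025, -0.017]
finger_gap 93.085
scene {'fx': 479.517, 'fy': 479.517, 'cx': 319.9, 'cy': 242.637, 'R': [[-0.808, -0.589, -0.009], [-0.284, 0.403, -0.87], [0.516, -0.7, -0.493]], 't': [401.104, 287.805, 822.004]}
side {'fx': 492.503, 'fy': 492.503, 'cx': 323.384, 'cy': 239.525, 'R': [[-0.969, -0.247, 0.011], [-0.134, 0.488, -0.863], [0.208, -0.837, -0.506]], 't': [515.298, 237.193, 917.661]}
wrist {'fx': 371.648, 'fy': 371.648, 'cx': 318.062, 'cy': 236.934, 'T_tool_cam': [[1.0, 0.001, -0.001, -0.908], [0.001, -0.26, 0.966, -166.598], [0.001, -0.966, -0.26, 71.807], [0.0, 0.0, 0.0, 1.0]]}
```

View pics/scene0.png

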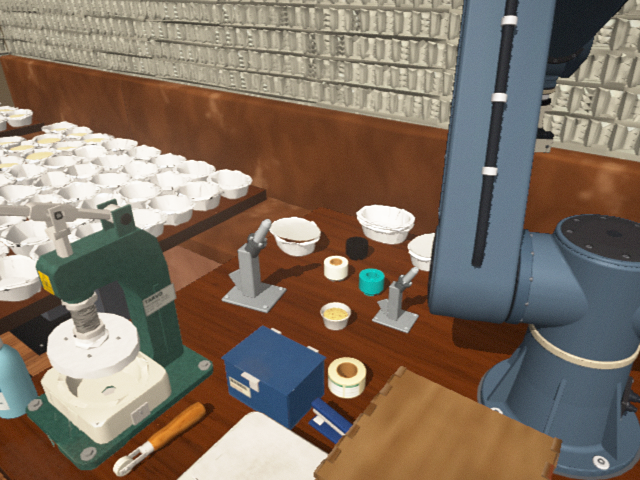

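View pics/side0.png

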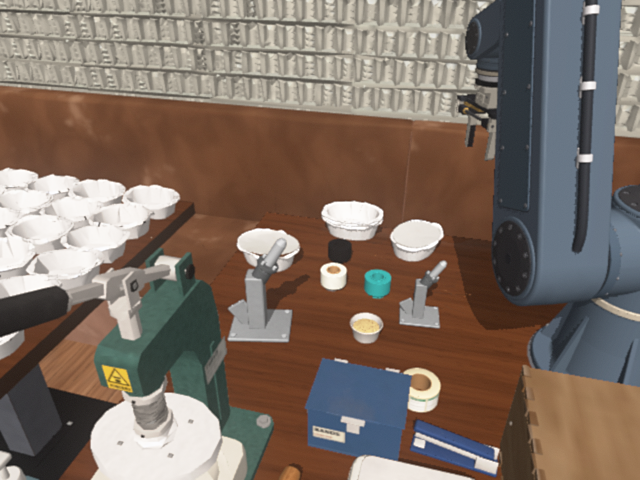

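View pics/wrist0.png

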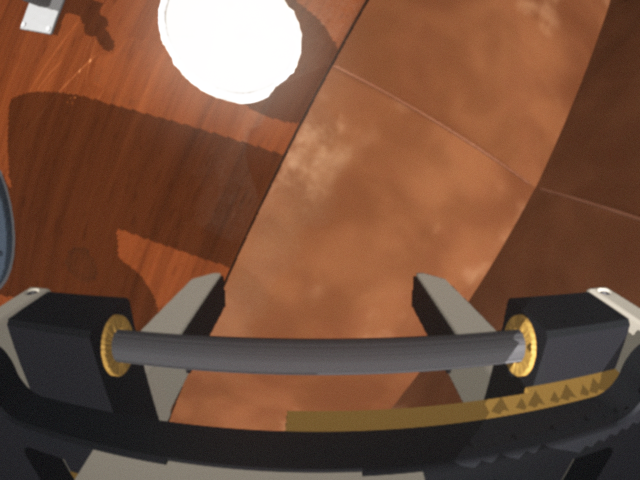

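Candidates for the reel, in scene pixels: white roll (336,267), black (357,247), turquoise (371,281), and larger white roll (347,375). I'll enlarge them and measure their sizes.

```bash
cat > h.py <<'E'
import numpy as np,cv2
from plant import manip
def cam(n): 
    c=manip.camera_params(n); return c,np.array(c["R"]),np.array(c["t"])
def world(n,d,u,v):
    c,R,t=cam(n); z=d[int(round(v)),int(round(u))]
    return R.T@(np.array([(u-c["cx"])/c["fx"]*z,(v-c["cy"])/c["fy"]*z,z])-t)
def plane(n,u,v,h):
    c,R,t=cam(n); o=-R.T@t; r=R.T@np.array([(u-c["cx"])/c["fx"],(v-c["cy"])/c["fy"],1]); return o+r*(h-o[2])/r[2]
def cloud(n,d):
    c,R,t=cam(n); v,u=np.mgrid[0:480,0:640]
    P=np.stack([(u-c["cx"])/c["fx"]*d,(v-c["cy"])/c["fy"]*d,d],-1)
    return (P-t)@R
def proj(n,X):
    c,R,t=cam(n); p=R@np.array(X)+t; return c["fx"]*p[0]/p[2]+c["cx"],c["fy"]*p[1]/p[2]+c["cy"]
E
python3 - <<'E'
from h import *
for n in["scene","side"]:
    d=np.load(n+"0.npy"); c=[(336,267),(347,375),(357,247),(371,281),(336,312),(255,222)] if n=="scene" else [(334,276),(420,390),(340,250),(378,284),(366,326),(268,258)]
    W=cloud(n,d)
    for u,v in c:
        w=W[v-28:v+28,u-28:u+28].reshape(-1,3); ok=(w[:,2]>6)
        print(n,(u,v),world(n,d,u,v).round(), np.percentile(w[ok],[2,98],axis=0).round().tolist())
a=cv2.imread("pics/scene0.png");b=cv2.imread("pics/side0.png")
f=lambda i,u,v,s:cv2.resize(i[v-s:v+s,u-s:u+s],(390,290) if 0 else (290,290),interpolation=cv2.INTER_CUBIC)
cv2.imwrite("pics/crop1.png",np.vstack([np.hstack([f(a,345,265,40),f(a,347,375,40)]),np.hstack([f(b,345,270,40),f(b,415,385,40)])]))
cv2.imwrite("pics/crop2.png",np.hstack([cv2.resize(a[210:320,210:300],(390,477)),cv2.resize(b[230:345,220:310],(390,498))[:477]]))
E
```

```text
scene (336, 267) [ 524. -104.   45.] [[443.0, -248.0, 12.0], [657.0, -92.0, 49.0]]
scene (347, 375) [331. 141.   5.] [[193.0, 129.0, 8.0], [351.0, 292.0, 168.0]]
scene (357, 247) [ 534. -213.   45.] [[429.0, -413.0, 10.0], [600.0, -95.0, 65.0]]
scene (371, 281) [425. -99.  46.] [[332.0, -220.0, 12.0], [547.0, -2.0, 101.0]]
scene (336, 312) [441.  17.  24.] [[219.0, -96.0, 8.0], [467.0, 339.0, 311.0]]
scene (255, 222) [1328. -650. -300.] [[595.0, -317.0, 9.0], [1086.0, 70.0, 208.0]]
side (334, 276) [533. -97.  44.] [[368.0, -225.0, 12.0], [572.0, 641.0, 565.0]]
side (420, 390) [321. 176.  34.] [[293.0, 130.0, 8.0], [365.0, 286.0, 91.0]]
side (340, 250) [ 544. -208.   43.] [[473.0, -345.0, 9.0], [599.0, -95.0, 63.0]]
side (378, 284) [434. -94.  43.] [[369.0, -202.0, 8.0], [466.0, -47.0, 47.0]]
side (366, 326) [438.  28.  24.] [[408.0, -3.0, 9.0], [467.0, 58.0, 34.0]]
side (268, 258) [625.  58. 171.] [[598.0, -242.0, 13.0], [785.0, 75.0, 204.0]]
```

View pics/crop1.png

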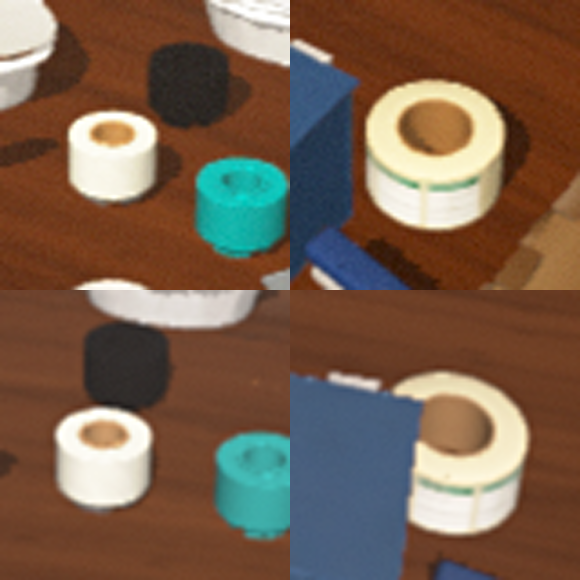

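View pics/crop2.png

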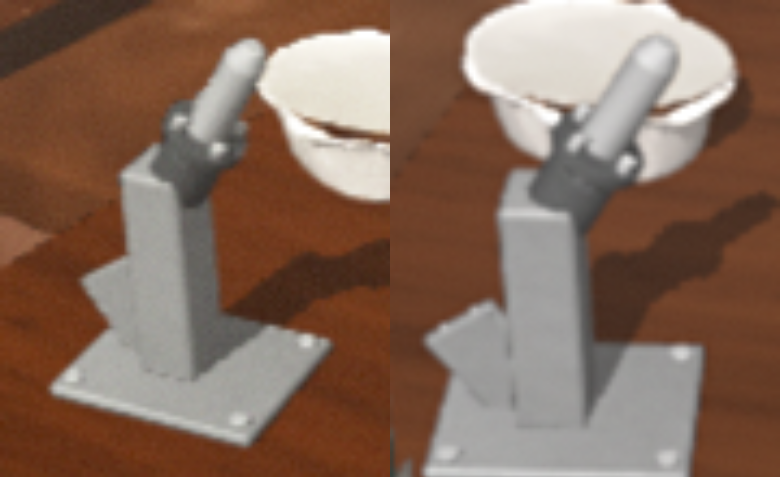

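The white roll at scene (336,267) shows a grey foot below its rim, so it is the reel meant. The roll at (347,375) is plain beige and has no foot, and the black and turquoise ones are decoys. The larger dispenser is at scene (255,265); the small one is at (400,300). Next I measure both targets.

```bash
python3 - <<'E'
from h import *
from scipy.optimize import least_squares
C={"scene":(336,267),"side":(334,276)}
for n in C:
    d=np.load(n+"0.npy");p=cv2.imread(f"pics/{n}0.png").astype(int);W=cloud(n,d);u,v=C[n]
    s=np.s_[v-25:v+25,u-25:u+25]; w=W[s].reshape(-1,3);q=p[s].reshape(-1,3)
    white=(q.min(1)>120); w=w[white]; side=(w[:,2]>12)&(w[:,2]<38)&(np.hypot(w[:,0]-535,w[:,1]+105)<60); top=(w[:,2]>42)&(w[:,2]<49)&(np.hypot(w[:,0]-535,w[:,1]+105)<60)
    r=least_squares(lambda c:np.hypot(w[side,0]-c[0],w[side,1]-c[1])-29,[535,-105],loss="soft_l1")
    print(n,"cyl",r.x.round(1),side.sum(),np.std(r.fun).round(2),"top mean",w[top].mean(0).round(1),np.ptp(w[top],0).round())
    # spindle
    c=(255,265) if n=="scene" else (268,280)
    s=np.s_[c[1]-60:c[1]+60,c[0]-40:c[0]+40]; w=W[s].reshape(-1,3)
    ok=(w[:,2]>175)&(w[:,2]<203)&(np.hypot(w[:,0]-615,w[:,1]-55)<60); w=w[ok]
    # axis fit: tilt 60deg, azimuth a, passing point at z=190 (x,y)
    def f(c):
        s_=np.array([.5*np.cos(c[2]),.5*np.sin(c[2]),np.sqrt(.75)]); e=w-[c[0],c[1],190]; return np.linalg.norm(np.cross(e,s_),axis=1)-11
    r=least_squares(f,[620,60,3.6],loss="soft_l1",x_scale=[10,10,.3])
    a=r.x[2]; k=(155-190)/np.sqrt(.75)*.5
    print("spindle n",len(w),"axis@190",r.x.round(2),np.std(r.fun).round(2),"seat",r.x[0]+k*np.cos(a),r.x[1]+k*np.sin(a))
E
```

```text
scene cyl [ 540.2 -123.2] 205 1.56 top mean [ 537.8 -119.6   45.3] [58. 58.  6.]
spindle n 127 axis@190 [600.16  59.32   3.48] 3.38 seat 619.2303326883796 65.99600293757804
side cyl [ 540.1 -122. ] 236 1.46 top mean [ 539.7 -118.8   44.2] [58. 59.  6.]
spindle n 178 axis@190 [607.5   63.53   3.46] 3.72 seat 626.7076384154304 69.81541546878749
```

```bash
cat >> h.py <<'E'
from scipy.linalg import logm,expm
def cur():
    o=manip.get_obs(); T=np.eye(4);T[:3,:3]=o["tcp_rot"];T[:3,3]=o["eef_pos"]; u,_,vt=np.linalg.svd(T[:3,:3]); T[:3,:3]=u@vt; return T,o
def rows(T0,T1,n):
    L=np.real(logm(np.linalg.inv(T0)@T1))/n; E=expm(L); w=np.degrees([L[2,1],L[0,2],L[1,0]])
    print(n,"rows: d",E[:3,3].round(2),"r",w.round(3)); return E
def down(p,az):
    x=np.array([np.cos(az),np.sin(az),0]);y=np.array([0,0,-1.]);T=np.eye(4);T[:3,:3]=np.stack([x,y,np.cross(x,y)],1);T[:3,3]=p;return T
E
python3 - <<'E'
from h import *
T,o=cur(); rows(T,down([530,-110,170],-np.pi/4),20)
E
```

```text
20 rows: d [-7.34  2.42 22.57] r [-0.001 -0.904 -0.002]
```

apply_moves(increments=[{"dx": -7.3, "dy": 2.4, "dz": 22.6, "ry": -0.9}, {"dx": -7.3, "dy": 2.4, "dz": 22.6, "ry": -0.9}, {"dx": -7.3, "dy": 2.4, "dz": 22.6, "ry": -0.9}, {"dx": -7.3, "dy": 2.4, "dz": 22.6, "ry": -0.9}, {"dx": -7.3, "dy": 2.4, "dz": 22.6, "ry": -0.9}, {"dx": -7.3, "dy": 2.4, "dz": 22.6, "ry": -0.9}, {"dx": -7.3, "dy": 2.4, "dz": 22.6, "ry": -0.9}, {"dx": -7.3, "dy": 2.4, "dz": 22.6, "ry": -0.9}, {"dx": -7.3, "dy": 2.4, "dz": 22.6, "ry": -0.9}, {"dx": -7.3, "dy": 2.4, "dz": 22.6, "ry": -0.9}], hand=1)

```text
invalid input
```

apply_moves(increments=[{"dx": -7.3, "dy": 2.4, "dz": 22.6, "ry": -0.9}, {"dx": -7.3, "dy": 2.4, "dz": 22.6, "ry": -0.9}, {"dx": -7.3, "dy": 2.4, "dz": 22.6, "ry": -0.9}, {"dx": -7.3, "dy": 2.4, "dz": 22.6, "ry": -0.9}, {"dx": -7.3, "dy": 2.4, "dz": 22.6, "ry": -0.9}, {"dx": -7.3, "dy": 2.4, "dz": 22.6, "ry": -0.9}, {"dx": -7.3, "dy": 2.4, "dz": 22.6, "ry": -0.9}, {"dx": -7.3, "dy": 2.4, "dz": 22.6, "ry": -0.9}, {"dx": -7.3, "dy": 2.4, "dz": 22.6, "ry": -0.9}, {"dx": -7.3, "dy": 2.4, "dz": 22.6, "ry": -0.9}, {}])

```text
invalid input
```

```bash
python3 - <<'E'
from h import *
T,o=cur(); print(T.round(3),o["joint_positions"],o["t"]); np.save("Tw1.npy",T)
p,d=manip.read_camera("wrist"); cv2.imwrite("pics/wrist1.png",p[:,:,::-1]); np.save("wrist1.npy",d)
E
```

```text
[[ 4.53000e-01 -0.00000e+00  8.92000e-01  2.48905e+02]
 [-8.92000e-01  1.00000e-03  4.53000e-01 -4.90182e+02]
 [-1.00000e-03 -1.00000e+00  0.00000e+00  2.18251e+02]
 [ 0.00000e+00  0.00000e+00  0.00000e+00  1.00000e+00]] [-1.18561724e+00  3.51103052e-01  1.65222241e+00 -2.20574288e-05
  1.13911072e+00 -8.45996118e-02] 0.15
```

View pics/wrist1.png

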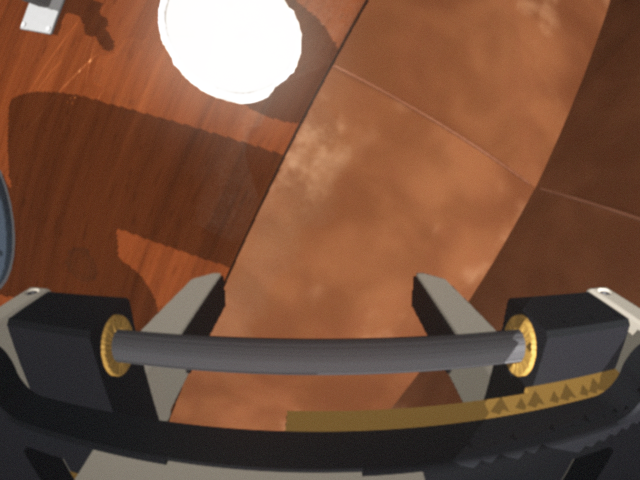

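The picture is unchanged: the arm did not move. I'll retry with every field filled in.

apply_moves(increments=[{"dx": -7.3, "dy": 2.4, "dz": 22.6, "rx": 0, "ry": -0.9, "rz": 0}, {"dx": -7.3, "dy": 2.4, "dz": 22.6, "rx": 0, "ry": -0.9, "rz": 0}], hand=1.0, grip_force=10)

```text
t: 0.37
eef_pos: [282.3, -456.6, 213.6]
tcp_rot: [[0.479, -0.0, 0.878], [-0.878, 0.0, 0.479], [-0.0, -1.0, -0.0]]
force: [1.1, -0.5, 0.3]
finger_gap: 92.8
```

apply_moves(increments=[{"dx": -7.3, "dy": 2.4, "dz": 22.6, "rx": 0, "ry": -0.9, "rz": 0}, {"dx": -7.3, "dy": 2.4, "dz": 22.6, "rx": 0, "ry": -0.9, "rz": 0}, {"dx": -7.3, "dy": 2.4, "dz": 22.6, "rx": 0, "ry": -0.9, "rz": 0}, {"dx": -7.3, "dy": 2.4, "dz": 22.6, "rx": 0, "ry": -0.9, "rz": 0}, {"dx": -7.3, "dy": 2.4, "dz": 22.6, "rx": 0, "ry": -0.9, "rz": 0}, {"dx": -7.3, "dy": 2.4, "dz": 22.6, "rx": 0, "ry": -0.9, "rz": 0}, {"dx": -7.3, "dy": 2.4, "dz": 22.6, "rx": 0, "ry": -0.9, "rz": 0}, {"dx": -7.3, "dy": 2.4, "dz": 22.6, "rx": 0, "ry": -0.9, "rz": 0}, {"dx": -7.3, "dy": 2.4, "dz": 22.6, "rx": 0, "ry": -0.9, "rz": 0}])

```text
t: 1.12
eef_pos: [419.6, -291.5, 192.0]
tcp_rot: [[0.6, -0.0, 0.8], [-0.8, 0.0, 0.6], [-0.0, -1.0, -0.0]]
force: [0.9, -0.2, -0.5]
finger_gap: 93.3
```

apply_moves(increments=[{"dx": -7.3, "dy": 2.4, "dz": 22.6, "rx": 0, "ry": -0.9, "rz": 0}, {"dx": -7.3, "dy": 2.4, "dz": 22.6, "rx": 0, "ry": -0.9, "rz": 0}, {"dx": -7.3, "dy": 2.4, "dz": 22.6, "rx": 0, "ry": -0.9, "rz": 0}, {"dx": -7.3, "dy": 2.4, "dz": 22.6, "rx": 0, "ry": -0.9, "rz": 0}, {"dx": -7.3, "dy": 2.4, "dz": 22.6, "rx": 0, "ry": -0.9, "rz": 0}, {"dx": -7.3, "dy": 2.4, "dz": 22.6, "rx": 0, "ry": -0.9, "rz": 0}, {"dx": -7.3, "dy": 2.4, "dz": 22.6, "rx": 0, "ry": -0.9, "rz": 0}, {"dx": -7.3, "dy": 2.4, "dz": 22.6, "rx": 0, "ry": -0.9, "rz": 0}, {"dx": -7.3, "dy": 2.4, "dz": 22.6, "rx": 0, "ry": -0.9, "rz": 0}, {"dx": 0, "dy": 0, "dz": 0, "rx": 0, "ry": 0, "rz": 0}])

```text
t: 1.95
eef_pos: [532.3, -107.9, 170.1]
tcp_rot: [[0.708, -0.0, 0.706], [-0.706, 0.001, 0.708], [-0.001, -1.0, 0.0]]
force: [0.3, -0.3, -0.4]
finger_gap: 93.3
```

```bash
python3 - <<'E'
from h import *
T,o=cur(); print(T.round(3),o["joint_positions"].round(3),o["t"]); np.save("Tw1.npy",T)
p,d=manip.read_camera("wrist"); cv2.imwrite("pics/wrist2.png",p[:,:,::-1]); np.save("wrist2.npy",d)
E
```

```text
[[ 7.08000e-01 -0.00000e+00  7.06000e-01  5.32281e+02]
 [-7.06000e-01  1.00000e-03  7.08000e-01 -1.07903e+02]
 [-1.00000e-03 -1.00000e+00  0.00000e+00  1.70068e+02]
 [ 0.00000e+00  0.00000e+00  0.00000e+00  1.00000e+00]] [-2.860e-01  3.950e-01  1.719e+00  1.000e-03  1.029e+00  4.970e-01] 1.95
```

View pics/wrist2.png

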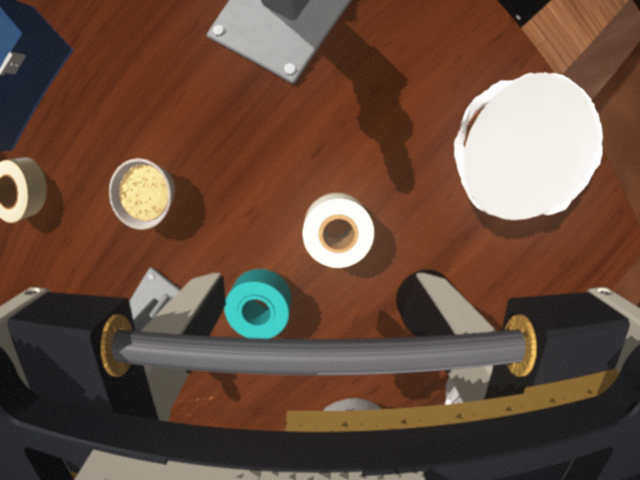

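The wrist view shows the reel's top ring centred near (338,231), the turquoise decoy at (257,305) and the sauce pot at (141,195). I'll cast the ring onto z=45.

```bash
cat >> h.py <<'E'
def wray(T,u,v):
    c=manip.camera_params("wrist");M=T@np.array(c["T_tool_cam"]); a=np.array([u-c["cx"],v-c["cy"]])/c["fx"]; th=np.linalg.norm(a)
    r=np.array([*(a/th*np.sin(th)),np.cos(th)]) if th>0 else np.array([0,0,1.]); return M[:3,3],M[:3,:3]@r
def wplane(T,u,v,h):
    o,r=wray(T,u,v); return o+r*(h-o[2])/r[2]
def wproj(T,X):
    c=manip.camera_params("wrist");M=T@np.array(c["T_tool_cam"]); p=M[:3,:3].T@(np.array(X)-M[:3,3]); r=np.hypot(p[0],p[1]); th=np.arctan2(r,p[2])*c["fx"]/r
    return c["cx"]+p[0]*th,c["cy"]+p[1]*th
E
python3 - <<'E'
from h import *
T=np.load("Tw1.npy");im=cv2.imread("pics/wrist2.png")
hsv=cv2.cvtColor(im,cv2.COLOR_BGR2HSV); m=((hsv[...,1]<60)&(hsv[...,2]>170)).astype(np.uint8)
m[:190]=0;m[275:]=0;m[:,:295]=0;m[:,385:]=0
cs,_=cv2.findContours(m,cv2.RETR_EXTERNAL,cv2.CHAIN_APPROX_NONE);c=max(cs,key=cv2.contourArea)[:,0]
P=np.array([wplane(T,u,v,45) for u,v in c])[:,:2]
from scipy.optimize import least_squares
r=least_squares(lambda x:np.hypot(*(P-x[:2]).T)-x[2],[539,-121,29],loss="soft_l1");print("white outline",r.x)
m=((hsv[...,1]>90)&(hsv[...,0]<25)).astype(np.uint8);m[:214]=0;m[253:]=0;m[:,:318]=0;m[:,360:]=0
cs,_=cv2.findContours(m,cv2.RETR_EXTERNAL,cv2.CHAIN_APPROX_NONE);c=max(cs,key=cv2.contourArea)[:,0]
P=np.array([wplane(T,u,v,45) for u,v in c])[:,:2]
r=least_squares(lambda x:np.hypot(*(P-x[:2]).T)-x[2],[539,-121,15],loss="soft_l1");print("core",r.x)
rows(T,down([539.5,-121,70],-np.pi/4),6)
E
```

```text
white outline [ 541.14912085 -119.80401518   29.60311005]
core [ 540.48738884 -120.90585738   15.25601841]
6 rows: d [ 2.4  16.68 -0.7 ] r [-0.003  0.018 -0.008]
```

apply_moves(increments=[{"dx": 2.9, "dy": 18, "dz": -0.7, "rx": 0, "ry": 0, "rz": 0}, {"dx": 2.9, "dy": 18, "dz": -0.7, "rx": 0, "ry": 0, "rz": 0}, {"dx": 2.9, "dy": 18, "dz": -0.7, "rx": 0, "ry": 0, "rz": 0}, {"dx": 2.9, "dy": 18, "dz": -0.7, "rx": 0, "ry": 0, "rz": 0}, {"dx": 2.9, "dy": 18, "dz": -0.7, "rx": 0, "ry": 0, "rz": 0}, {"dx": 0, "dy": 0, "dz": 0, "rx": 0, "ry": 0, "rz": 0}])

```text
t: 2.5
eef_pos: [537.2, -124.2, 77.8]
tcp_rot: [[0.705, -0.005, 0.709], [-0.709, 0.001, 0.705], [-0.004, -1.0, -0.002]]
force: [-0.9, 1.5, -0.4]
finger_gap: 93.0
```

apply_moves(increments=[{"dx": 0, "dy": 13.4, "dz": 0, "rx": 0, "ry": 0, "rz": 0}, {"dx": 0, "dy": 13.4, "dz": 0, "rx": 0, "ry": 0, "rz": 0}, {"dx": 0, "dy": 13.4, "dz": 0, "rx": 0, "ry": 0, "rz": 0}, {"dx": 0, "dy": 13.4, "dz": 0, "rx": 0, "ry": 0, "rz": 0}, {"dx": 0, "dy": 13.4, "dz": 0, "rx": 0, "ry": 0, "rz": 0}, {"dx": 0, "dy": 0, "dz": 0, "rx": 0, "ry": 0, "rz": 0}, {"dx": 0, "dy": 0, "dz": 0, "rx": 0, "ry": 0, "rz": 0}])

```text
t: 3.08
eef_pos: [538.9, -123.9, 14.2]
tcp_rot: [[0.706, -0.0, 0.708], [-0.708, 0.0, 0.706], [-0.0, -1.0, -0.0]]
force: [0.1, -0.8, 0.8]
finger_gap: 92.7
```

```bash
python3 - <<'E'
from h import *
im=[]
for n in["scene","side"]:
    p,d=manip.read_camera(n); p=p[:,:,::-1]; u,v=(336,255) if n=="scene" else (334,260); im.append(cv2.resize(p[v-40:v+50,u-50:u+50],(400,360)))
cv2.imwrite("pics/g1.png",np.hstack(im))
E
```

```text
(no output)
```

View pics/g1.png

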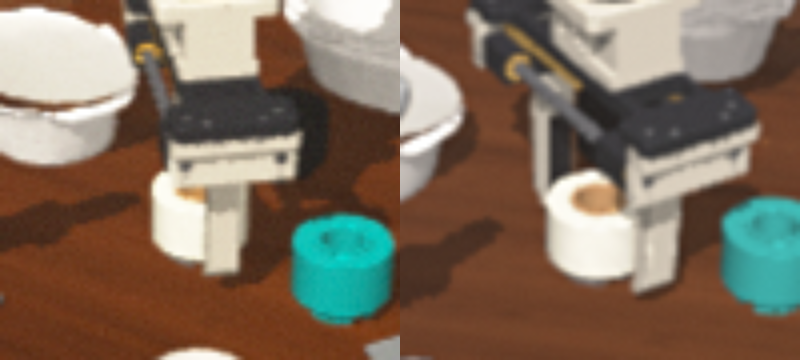

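The fingers straddle the reel cleanly and clear the turquoise decoy. I'll centre by about 3 mm and close.

apply_moves(increments=[{"dx": -0.6, "dy": 0, "dz": 1.6, "rx": 0, "ry": 0, "rz": 0}, {"dx": -0.6, "dy": 0, "dz": 1.6, "rx": 0, "ry": 0, "rz": 0}, {"dx": 0, "dy": 0, "dz": 0, "rx": 0, "ry": 0, "rz": 0}])

```text
t: 3.43
eef_pos: [540.8, -120.2, 14.3]
tcp_rot: [[0.706, 0.001, 0.708], [-0.708, -0.0, 0.706], [0.001, -1.0, 0.0]]
force: [-0.2, 0.2, 1.0]
finger_gap: 92.9
```

apply_moves(increments=[{"dx": 0, "dy": 0, "dz": 0, "rx": 0, "ry": 0, "rz": 0}, {"dx": 0, "dy": 0, "dz": 0, "rx": 0, "ry": 0, "rz": 0}, {"dx": 0, "dy": 0, "dz": 0, "rx": 0, "ry": 0, "rz": 0}, {"dx": 0, "dy": 0, "dz": 0, "rx": 0, "ry": 0, "rz": 0}, {"dx": 0, "dy": 0, "dz": 0, "rx": 0, "ry": 0, "rz": 0}, {"dx": 0, "dy": 0, "dz": 0, "rx": 0, "ry": 0, "rz": 0}, {"dx": 0, "dy": 0, "dz": 0, "rx": 0, "ry": 0, "rz": 0}, {"dx": 0, "dy": 0, "dz": 0, "rx": 0, "ry": 0, "rz": 0}], hand=0, grip_force=18)

```text
t: 4.1
eef_pos: [540.5, -120.4, 13.6]
tcp_rot: [[0.706, 0.0, 0.708], [-0.708, -0.0, 0.706], [0.0, -1.0, 0.0]]
force: [-0.1, -0.5, -0.1]
finger_gap: 58.2
```

apply_moves(increments=[{"dx": 0, "dy": -8, "dz": 0, "rx": 0, "ry": 0, "rz": 0}, {"dx": 0, "dy": -20, "dz": 0, "rx": 0, "ry": 0, "rz": 0}, {"dx": 0, "dy": -24, "dz": 0, "rx": 0, "ry": 0, "rz": 0}, {"dx": 0, "dy": -24, "dz": 0, "rx": 0, "ry": 0, "rz": 0}, {"dx": 0, "dy": -24, "dz": 0, "rx": 0, "ry": 0, "rz": 0}, {"dx": 0, "dy": -24, "dz": 0, "rx": 0, "ry": 0, "rz": 0}, {"dx": 0, "dy": -24, "dz": 0, "rx": 0, "ry": 0, "rz": 0}, {"dx": 0, "dy": -24, "dz": 0, "rx": 0, "ry": 0, "rz": 0}, {"dx": 0, "dy": -24, "dz": 0, "rx": 0, "ry": 0, "rz": 0}, {"dx": 0, "dy": -24, "dz": 0, "rx": 0, "ry": 0, "rz": 0}])

```text
t: 4.93
eef_pos: [540.0, -120.2, 235.3]
tcp_rot: [[0.706, -0.0, 0.708], [-0.708, 0.0, 0.706], [-0.0, -1.0, -0.0]]
force: [0.2, 0.3, -2.0]
finger_gap: 58.6
```

```bash
python3 - <<'E'
from h import *
T,o=cur(); print(T.round(3),o["joint_positions"].round(3),o["t"],o["force"].round(2),o["finger_gap"]); np.save("Tw3.npy",T)
p,d=manip.read_camera("wrist"); cv2.imwrite("pics/wrist3.png",p[:,:,::-1]); np.save("wrist3.npy",d)
for n in ["scene","side"]:
    p,d=manip.read_camera(n); cv2.imwrite(f"pics/{n}3.png",p[:,:,::-1]); np.save(n+"3.npy",d)
E
```

```text
[[   0.706   -0.       0.708  539.976]
 [  -0.708    0.       0.706 -120.202]
 [  -0.      -1.      -0.     235.303]
 [   0.       0.       0.       1.   ]] [-0.303  0.34   1.624  0.     1.178  0.484] 4.9333 [ 0.18  0.33 -2.01] 58.62813643390088
```

View pics/wrist3.png

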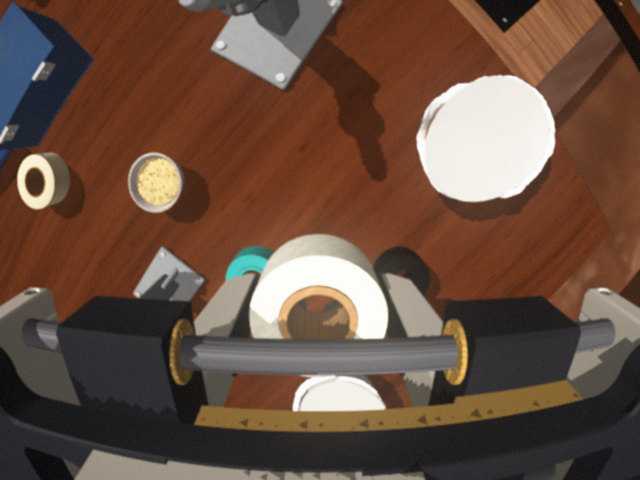

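View pics/side3.png

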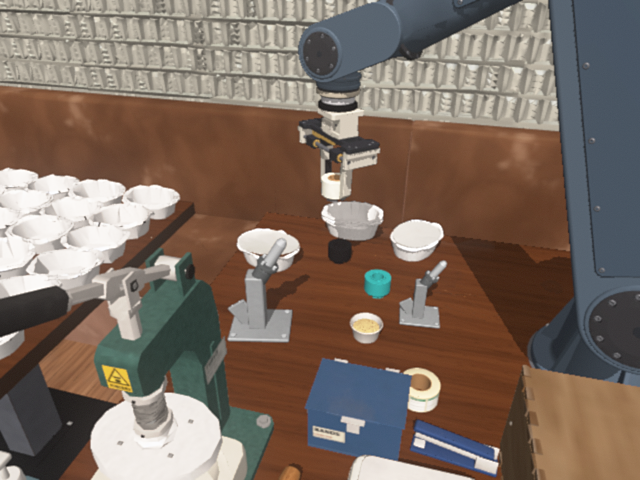

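The reel hangs upright in the fingers (side view (335,185)). Next I move the wrist camera over the spindle.

apply_moves(increments=[{"dx": -13.5, "dy": -4, "dz": 17, "rx": 0, "ry": 0, "rz": 0}, {"dx": -13.5, "dy": -4, "dz": 17, "rx": 0, "ry": 0, "rz": 0}, {"dx": -13.5, "dy": -4, "dz": 17, "rx": 0, "ry": 0, "rz": 0}, {"dx": -13.5, "dy": -4, "dz": 17, "rx": 0, "ry": 0, "rz": 0}, {"dx": -13.5, "dy": -4, "dz": 17, "rx": 0, "ry": 0, "rz": 0}, {"dx": -13.5, "dy": -4, "dz": 17, "rx": 0, "ry": 0, "rz": 0}, {"dx": 0, "dy": 0, "dz": 0, "rx": 0, "ry": 0, "rz": 0}, {"dx": 0, "dy": 0, "dz": 0, "rx": 0, "ry": 0, "rz": 0}])

```text
t: 5.75
eef_pos: [554.9, 9.7, 256.5]
tcp_rot: [[0.707, -0.002, 0.707], [-0.707, 0.0, 0.707], [-0.001, -1.0, -0.001]]
force: [0.0, -0.4, -1.9]
finger_gap: 58.5
```

```bash
python3 - <<'E'
from h import *
T,o=cur(); print(T.round(3),o["joint_positions"].round(3),o["t"],o["force"].round(2),o["finger_gap"]); np.save("Tw4.npy",T)
p,d=manip.read_camera("wrist"); cv2.imwrite("pics/wrist4.png",p[:,:,::-1]); np.save("wrist4.npy",d)
E
```

```text
[[ 7.07000e-01 -2.00000e-03  7.07000e-01  5.54913e+02]
 [-7.07000e-01  0.00000e+00  7.07000e-01  9.68300e+00]
 [-1.00000e-03 -1.00000e+00 -1.00000e-03  2.56476e+02]
 [ 0.00000e+00  0.00000e+00  0.00000e+00  1.00000e+00]] [-0.066  0.325  1.592 -0.     1.227  0.719] 5.75 [ 0.03 -0.38 -1.95] 58.47782302073691
```

View pics/wrist4.png

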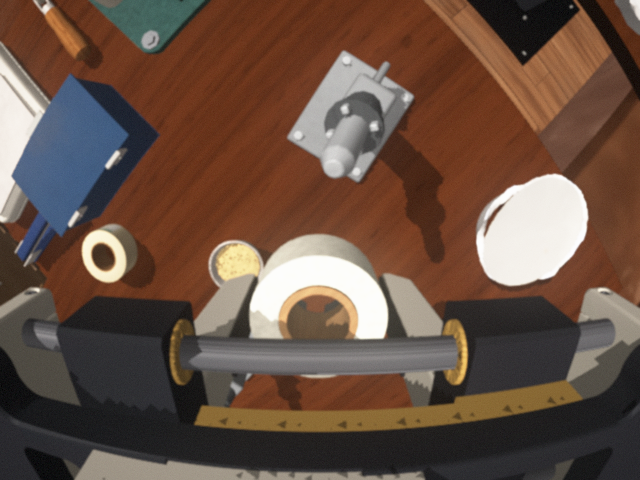

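```bash
python3 - <<'E'
import cv2
a=cv2.imread("pics/wrist4.png")[40:195,275:425]; cv2.imwrite("pics/crop4.png",cv2.resize(a,(580,600),interpolation=cv2.INTER_CUBIC))
E
```

```text
(no output)
```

View pics/crop4.png

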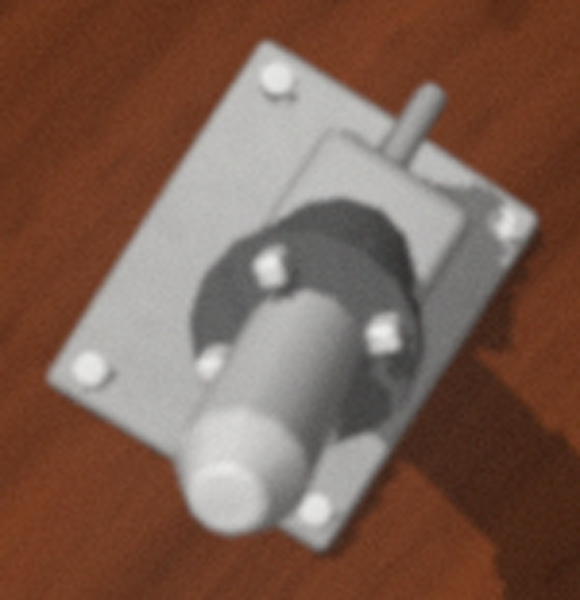

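Crop of the larger dispenser: plate corners at crop (266,42), (536,218), (50,378), (322,550); spindle end face at (228,497); three dogs at (270,267), (384,334), (212,364). Next: pose and hub angle from these.

```bash
python3 - <<'E'
from h import *
T=np.load("Tw4.npy")
f=lambda c:(275+c[0]/(580/150),40+c[1]/(600/155))
cor=np.array([wplane(T,*f(c),8) for c in[(266,42),(536,218),(322,550),(50,378)]]);print("corners",cor.round(1))
print("sides",np.linalg.norm(np.roll(cor,-1,0)-cor,axis=1).round(1),"centre",cor.mean(0).round(1))
e=[cor[0]-cor[3],cor[1]-cor[2]];print("az long",[np.degrees(np.arctan2(x[1],x[0])).round(1) for x in e]); e=[cor[0]-cor[1],cor[3]-cor[2]];print("az short-90",[np.degrees(np.arctan2(x[1],x[0])).round(1)-90 for x in e])
tip=wplane(T,*f((228,497)),155+60*.866);print("tip",tip.round(1))
az=np.mean([np.arctan2(x[1],x[0]) for x in [cor[0]-cor[3],cor[1]-cor[2]]])
for dz in (0,):
    s=np.array([-.5*np.cos(az),-.5*np.sin(az),np.sqrt(.75)]);seat=tip-60*s;print("az",np.degrees(az),"s",s,"seat",seat.round(1))
    ey=np.cross([0,0,1],s);ey/=np.linalg.norm(ey);ex=np.cross(ey,s)
    for c in[(270,267),(384,334),(212,364)]:
        o,r=wray(T,*f(c));k=((seat+7*s-o)@s)/(r@s);q=o+k*r-seat;print("dog r",np.hypot(q@ex,q@ey).round(1),"ang",np.degrees(np.arctan2(q@ey,q@ex)).round(1))
    # expected silhouettes
    for n in("scene","side"): print(n,"tip",np.round(proj(n,tip),1),"seat",np.round(proj(n,seat),1))
# disc ellipse check: centre of disc from disc edge
E
python3 - <<'E'
import cv2
import numpy as np
a=cv2.imread("pics/scene3.png")[205:305,215:300];b=cv2.imread("pics/side3.png")[230:330,235:320]
cv2.imwrite("pics/crop5.png",np.hstack([cv2.resize(x,None,fx=4.5,fy=4.5,interpolation=cv2.INTER_CUBIC) for x in(a,b)]))
E
```

```text
corners [[695.9 112.9   8. ]
 [716.8  22.5   8. ]
 [602.7  -4.2   8. ]
 [582.4  86.6   8. ]]
sides [ 92.9 117.1  93.  116.5] centre [649.4  54.4   8. ]
az long [np.float64(13.1), np.float64(13.2)]
az short-90 [np.float64(13.0), np.float64(12.700000000000003)]
tip [599.6  43.  207. ]
az 13.119541950960397 s [-0.4869493  -0.11349174  0.8660254 ] seat [628.8  49.8 155. ]
dog r 17.4 ang -133.6
dog r 16.9 ang 140.5
dog r 16.1 ang -47.0
scene tip [266.9 220.9] seat [256.2 240. ]
side tip [282.9 239.1] seat [267.9 262.6]
```

View pics/crop5.png

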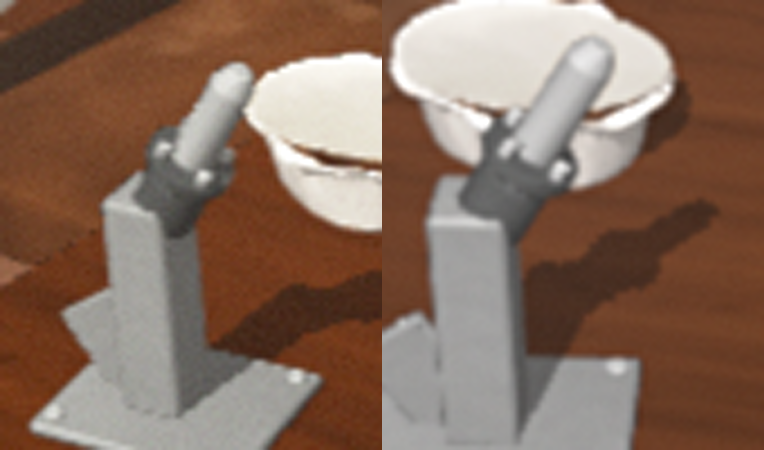

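The independent views agree: the predicted tip projects within about 2 px of the tip seen in both the scene and side pictures. The hub dogs sit at about 46° modulo 90. Next I try to see the reel's slots.

```bash
python3 - <<'E'
from h import *
T,o=cur(); X=T[:3,3]+np.array([0,0,0]);im=[]
for n in["scene","side"]:
    p,d=manip.read_camera(n); u,v=[int(x) for x in proj(n,X)]; print(u,v); im.append(cv2.resize(p[v-35:v+25,u-30:u+30,::-1],(400,400),interpolation=cv2.INTER_CUBIC))
cv2.imwrite("pics/foot1.png",np.hstack(im))
E
```

```text
292 198
311 209
```

View pics/foot1.png

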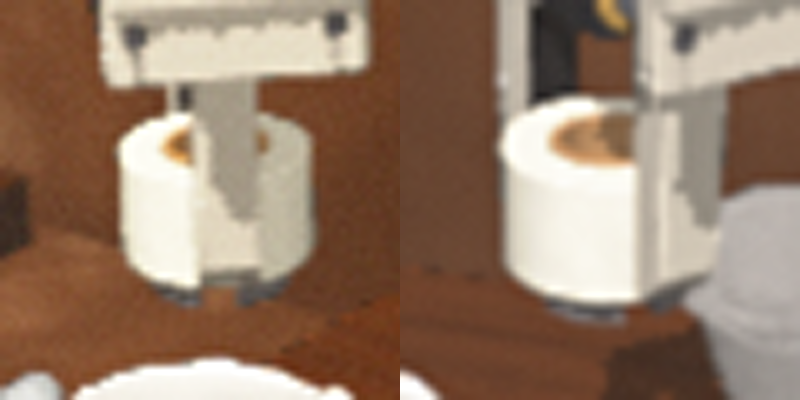

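The scene crop shows the foot with a slot gap at crop (218,295). The side crop shows a gap at about (635,300). I'll convert both to slot angles.

```bash
python3 - <<'E'
from h import *
T,o=cur(); c=T[:3,3]+[0,0,13.6-13.6-13.6+4]
a=np.radians(np.arange(0,360,.5)); 
for n,u0 in(("scene",292-30+219/6.667),("side",311-30+236/6.667)):
    cm,R,t=cam(n);C=-R.T@t; g=np.arctan2(C[1]-c[1],C[0]-c[0])
    best=[(abs(proj(n,c+22*np.array([np.cos(x),np.sin(x),0]))[0]-u0),np.degrees(x)) for x in a if np.cos(x-g)>0]
    b=min(best); print(n,b,"rel to tool x az -45:",b[1]+45,"mod90",(b[1]+45)%90, "centre u",proj(n,c)[0],u0)
E
```

```text
scene (np.float64(0.006955709892338291), np.float64(137.0)) rel to tool x az -45: 182.0 mod90 2.0 centre u 293.2911001215825 294.8483575821209
side (np.float64(0.004744790391100651), np.float64(129.5)) rel to tool x az -45: 174.5 mod90 84.5 centre u 311.4158604534014 316.39823008849555
```

```bash
cat >> h.py <<'E'
AZ=np.radians(13.1);S=np.array([-.5*np.cos(AZ),-.5*np.sin(AZ),np.sqrt(.75)])
SEAT=np.array([599.6,43,155+60*.866])-60*S
EY=np.cross([0,0,1],S);EY/=np.linalg.norm(EY);EX=np.cross(EY,S)
def spin(h,al,off=(0,0)):
    "TCP h mm out from seat along axis, tool x at angle al deg; off= lateral ex,ey"
    a=np.radians(al);x=np.cos(a)*EX+np.sin(a)*EY;y=-S;T=np.eye(4);T[:3,:3]=np.stack([x,y,np.cross(x,y)],1);T[:3,3]=SEAT+h*S+off[0]*EX+off[1]*EY;return T
def rel(T):
    d=T[:3,3]-SEAT;x=T[:3,0]; return dict(h=round(d@S,2),ex=round(d@EX,2),ey=round(d@EY,2),al=round(np.degrees(np.arctan2(x@EY,x@EX)),2),tilt=round(np.degrees(np.arccos(-T[:3,1]@S)),2))
E
python3 - <<'E'
from h import *
T,o=cur();print(rel(T)); rows(T,spin(133.6,136),9)
E
```

```text
{'h': np.float64(128.79), 'ex': np.float64(19.47), 'ey': np.float64(23.72), 'al': np.float64(118.19), 'tilt': np.float64(30.08)}
9 rows: d [-0.87 -1.2   3.15] r [ 2.607 -1.544 -2.105]
```

apply_moves(increments=[{"dx": -0.9, "dy": -1.2, "dz": 3.1, "rx": 2.6, "ry": -1.5, "rz": -2.1}, {"dx": -0.9, "dy": -1.2, "dz": 3.1, "rx": 2.6, "ry": -1.5, "rz": -2.1}, {"dx": -0.9, "dy": -1.2, "dz": 3.1, "rx": 2.6, "ry": -1.5, "rz": -2.1}, {"dx": -0.9, "dy": -1.2, "dz": 3.1, "rx": 2.6, "ry": -1.5, "rz": -2.1}, {"dx": -0.9, "dy": -1.2, "dz": 3.1, "rx": 2.6, "ry": -1.5, "rz": -2.1}, {"dx": -0.9, "dy": -1.2, "dz": 3.1, "rx": 2.6, "ry": -1.5, "rz": -2.1}, {"dx": -0.9, "dy": -1.2, "dz": 3.1, "rx": 2.6, "ry": -1.5, "rz": -2.1}, {"dx": -0.9, "dy": -1.2, "dz": 3.1, "rx": 2.6, "ry": -1.5, "rz": -2.1}, {"dx": -0.9, "dy": -1.2, "dz": 3.1, "rx": 2.6, "ry": -1.5, "rz": -2.1}, {"dx": 0, "dy": 0, "dz": 0, "rx": 0, "ry": 0, "rz": 0}])

```text
t: 6.73
eef_pos: [562.4, 34.4, 270.5]
tcp_rot: [[0.761, 0.488, 0.428], [-0.541, 0.112, 0.834], [0.359, -0.866, 0.349]]
force: [-0.5, -0.3, -0.5]
finger_gap: 58.2
```

```bash
python3 - <<'E'
from h import *
T,o=cur();print(rel(T),o["joint_positions"].round(2),o["force"].round(1),o["ft_torque"].round(2),o["finger_gap"].round(1)); rows(T,spin(98.6,136),5)
im=[]
for n in["scene","side"]:
    p,d=manip.read_camera(n); u,v=[int(x) for x in proj(n,SEAT+70*S)]; im.append(cv2.resize(p[v-45:v+45,u-45:u+45,::-1],(400,400),interpolation=cv2.INTER_CUBIC))
p,d=manip.read_camera("wrist");im=np.hstack(im);cv2.imwrite("pics/st1.png",im);cv2.imwrite("pics/wrist5.png",p[:,:,::-1])
E
```

```text
Traceback (most recent call last):
AttributeError: 'float' object has no attribute 'round'
```

```bash
python3 - <<'E'
from h import *
T,o=cur();print(rel(T),o["joint_positions"].round(2),o["force"].round(1),o["ft_torque"].round(2),o["finger_gap"]); rows(T,spin(98.6,136),5)
im=[]
for n in["scene","side"]:
    p,d=manip.read_camera(n); u,v=[int(x) for x in proj(n,SEAT+70*S)]; im.append(cv2.resize(p[v-45:v+45,u-45:u+45,::-1],(400,400),interpolation=cv2.INTER_CUBIC))
p,d=manip.read_camera("wrist");im=np.hstack(im);cv2.imwrite("pics/st1.png",im);cv2.imwrite("pics/wrist5.png",p[:,:,::-1])
E
```

```text
{'h': np.float64(134.11), 'ex': np.float64(1.32), 'ey': np.float64(-0.08), 'al': np.float64(135.65), 'tilt': np.float64(0.11)} [-0.1   0.11  1.93  0.28  0.62  0.26] [-0.5 -0.3 -0.5] [-0.1   0.36  0.02] 58.16007826390659
5 rows: d [0.19 7.1  0.18] r [ 0.012 -0.069  0.019]
```

View pics/st1.png

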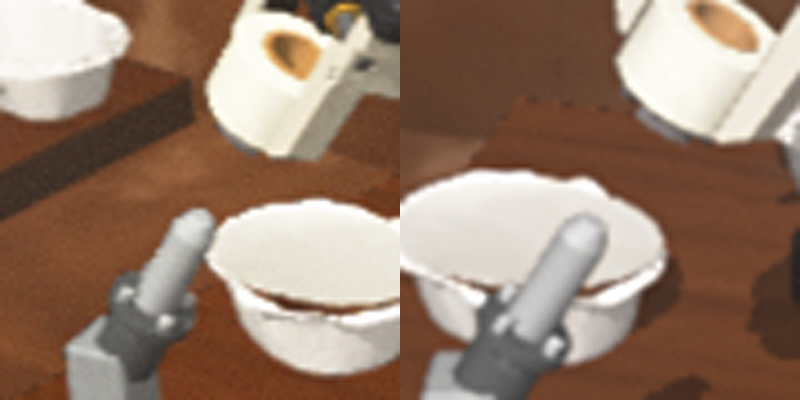

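View pics/wrist5.png

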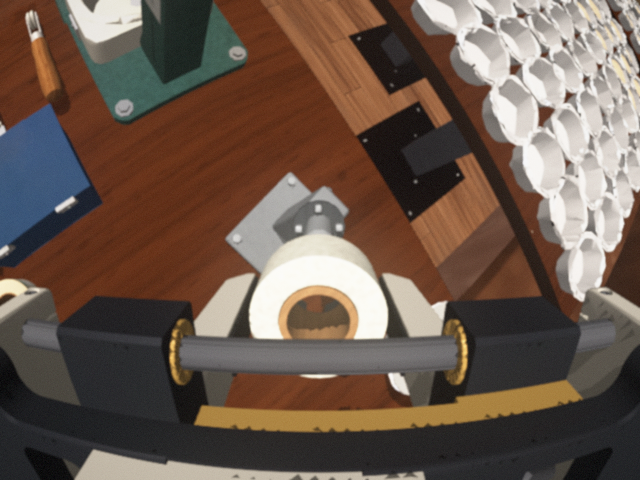

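The reel hangs coaxial with the spindle. In the wrist view the dogs at (297,228), (318,207), (340,228) line up with the tool's x and z axes, as the slots do. I'll check the prediction against these pixels.

```bash
python3 - <<'E'
from h import *
from scipy.optimize import least_squares
T,o=cur()
im=cv2.imread("pics/wrist5.png")[165:255,270:370];cv2.imwrite("pics/crop6.png",cv2.resize(im,(660,594),interpolation=cv2.INTER_CUBIC))
for a in(46,136,226,316):
    a=np.radians(a);print(np.degrees(a),np.round(wproj(T,SEAT+7*S+16.5*(np.cos(a)*EX+np.sin(a)*EY)),1))
E
```

```text
46.0 [318.7 248.4]
136.0 [338.8 228.9]
226.0 [318.4 209.1]
316.0 [298.3 229.2]
```

View pics/crop6.png

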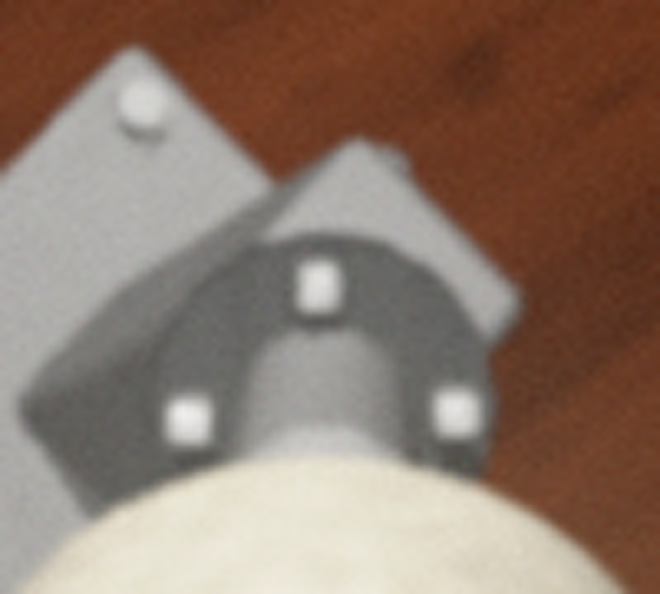

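The prediction matches within about 1 px, and the hub is at about 137°. Moving in.

apply_moves(increments=[{"dx": 0.2, "dy": 7.1, "dz": 0.2, "rx": 0, "ry": -0.5, "rz": 0}, {"dx": 0.2, "dy": 7.1, "dz": 0.2, "rx": 0, "ry": -0.5, "rz": 0}, {"dx": 0.2, "dy": 7.1, "dz": 0.2, "rx": 0, "ry": -0.5, "rz": 0}, {"dx": 0.2, "dy": 7.1, "dz": 0.2, "rx": 0, "ry": -0.5, "rz": 0}, {"dx": 0.2, "dy": 7.1, "dz": 0.2, "rx": 0, "ry": -0.5, "rz": 0}, {"dx": 0, "dy": 0, "dz": 0, "rx": 0, "ry": 0, "rz": 0}, {"dx": 0, "dy": 0, "dz": 0, "rx": 0, "ry": 0, "rz": 0}])

```text
t: 7.47
eef_pos: [582.2, 39.5, 240.7]
tcp_rot: [[0.779, 0.487, 0.395], [-0.504, 0.112, 0.857], [0.373, -0.866, 0.332]]
force: [0.2, 0.7, -1.5]
finger_gap: 57.9
```

```bash
python3 - <<'E'
from h import *
T,o=cur();print(rel(T),o["force"].round(1),o["ft_torque"].round(2),o["finger_gap"])
im=[]
for n in["scene","side"]:
    p,d=manip.read_camera(n); u,v=[int(x) for x in proj(n,SEAT+70*S)]; im.append(cv2.resize(p[v-45:v+45,u-45:u+45,::-1],(400,400),interpolation=cv2.INTER_CUBIC))
cv2.imwrite("pics/st2.png",np.hstack(im))
E
```

```text
{'h': np.float64(98.09), 'ex': np.float64(-1.55), 'ey': np.float64(-0.57), 'al': np.float64(138.16), 'tilt': np.float64(0.09)} [ 0.2  0.7 -1.5] [-0.07  0.32 -0.01] 57.93723625081383
```

View pics/st2.png

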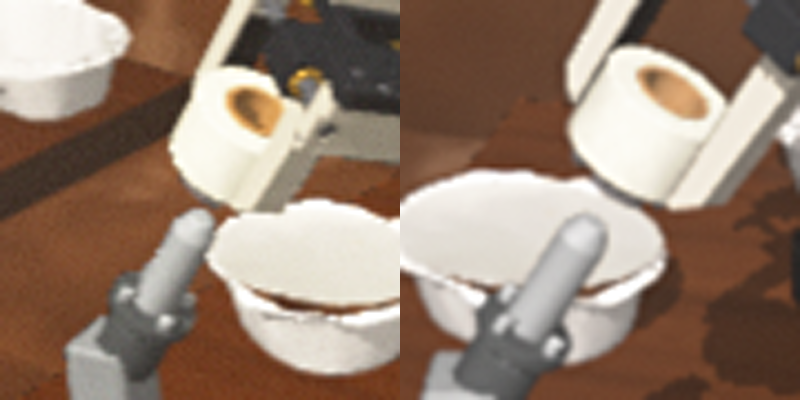

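apply_moves(increments=[{"dx": -0.4, "dy": 3, "dz": -0.7, "rx": 0, "ry": 0, "rz": 0}, {"dx": -0.4, "dy": 3, "dz": -0.7, "rx": 0, "ry": 0, "rz": 0}, {"dx": 0, "dy": 4, "dz": 0, "rx": 0, "ry": 0, "rz": 0}, {"dx": 0, "dy": 5, "dz": 0, "rx": 0, "ry": 0, "rz": 0}, {"dx": 0, "dy": 5, "dz": 0, "rx": 0, "ry": 0, "rz": 0}, {"dx": 0, "dy": 5, "dz": 0, "rx": 0, "ry": 0, "rz": 0}, {"dx": 0, "dy": 0, "dz": 0, "rx": 0, "ry": 0, "rz": 0}])

```text
t: 8.15
eef_pos: [593.3, 41.5, 217.8]
tcp_rot: [[0.78, 0.486, 0.395], [-0.504, 0.112, 0.857], [0.372, -0.867, 0.332]]
force: [0.3, 0.4, -1.6]
finger_gap: 58.2
```

```bash
python3 - <<'E'
from h import *
T,o=cur();print(rel(T),o["force"].round(1),"axial",(o["force"]@S).round(1),"tool",(T[:3,:3].T@o["force"]).round(1),o["ft_torque"].round(2),o["finger_gap"])
im=[]
for n in["scene","side"]:
    p,d=manip.read_camera(n); u,v=[int(x) for x in proj(n,SEAT+70*S)]; im.append(cv2.resize(p[v-45:v+45,u-45:u+45,::-1],(400,400),interpolation=cv2.INTER_CUBIC))
cv2.imwrite("pics/st3.png",np.hstack(im))
p,d=manip.read_camera("wrist");cv2.imwrite("pics/wrist7.png",cv2.resize(p[240:400,220:420,::-1],(750,600)))
E
```

```text
{'h': np.float64(72.6), 'ex': np.float64(0.23), 'ey': np.float64(-0.01), 'al': np.float64(138.15), 'tilt': np.float64(0.1)} [ 0.3  0.4 -1.6] axial -1.6 tool [-0.6  1.6 -0.1] [-0.12  0.29 -0.02] 58.156450697246605
```

View pics/st3.png

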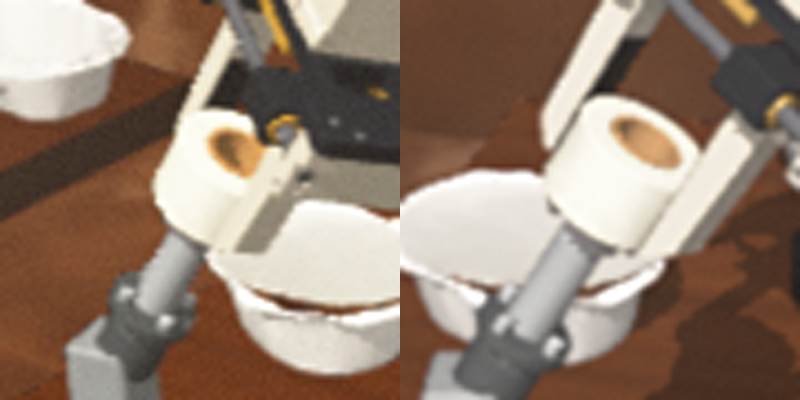

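View pics/wrist7.png

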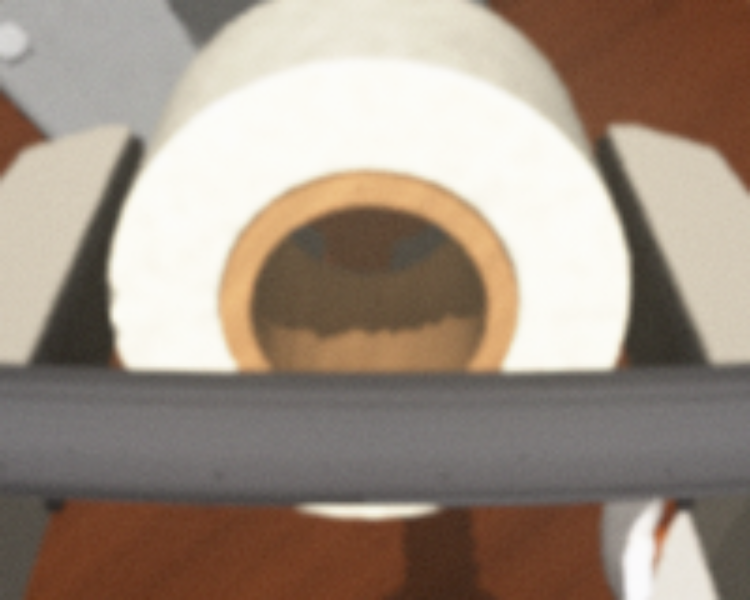

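Both views show the spindle tip entering the bore. The wrist view shows a slot through the bore, centred on the tool axis at crop (370,245), so the slots lie along the tool axes. Descending further.

apply_moves(increments=[{"dx": 0, "dy": 4, "dz": 0, "rx": 0, "ry": 0, "rz": 0}, {"dx": 0, "dy": 4, "dz": 0, "rx": 0, "ry": 0, "rz": 0}, {"dx": 0, "dy": 4, "dz": 0, "rx": 0, "ry": 0, "rz": 0}, {"dx": 0, "dy": 4, "dz": 0, "rx": 0, "ry": 0, "rz": 0}, {"dx": 0, "dy": 0, "dz": 0, "rx": 0, "ry": 0, "rz": 0}, {"dx": 0, "dy": 0, "dz": 0, "rx": 0, "ry": 0, "rz": 0}])

```text
t: 8.8
eef_pos: [601.0, 43.3, 204.7]
tcp_rot: [[0.779, 0.487, 0.395], [-0.504, 0.112, 0.857], [0.373, -0.866, 0.332]]
force: [0.2, -0.0, -1.0]
finger_gap: 58.2
```

```bash
cat >st.py <<'E'
from h import *
T,o=cur();print(rel(T),"tool F",(T[:3,:3].T@o["force"]).round(1),"tool M",(T[:3,:3].T@o["ft_torque"]).round(2),o["finger_gap"],o["t"])
E
python3 st.py
```

```text
{'h': np.float64(57.34), 'ex': np.float64(-0.12), 'ey': np.float64(0.08), 'al': np.float64(138.16), 'tilt': np.float64(0.09)} tool F [-0.2  0.9 -0.3] tool M [-0.18 -0.06  0.24] 58.20321192078153 8.8
```

Still free, with no lateral force. Continuing to just above the dogs.

apply_moves(increments=[{"dx": 0, "dy": 4, "dz": 0, "rx": 0, "ry": 0, "rz": 0}, {"dx": 0, "dy": 4, "dz": 0, "rx": 0, "ry": 0, "rz": 0}, {"dx": 0, "dy": 4, "dz": 0, "rx": 0, "ry": 0, "rz": 0}, {"dx": 0, "dy": 4, "dz": 0, "rx": 0, "ry": 0, "rz": 0}, {"dx": 0, "dy": 4, "dz": 0, "rx": 0, "ry": 0, "rz": 0}, {"dx": 0, "dy": 4, "dz": 0, "rx": 0, "ry": 0, "rz": 0}, {"dx": 0, "dy": 4, "dz": 0, "rx": 0, "ry": 0, "rz": 0}, {"dx": 0, "dy": 0, "dz": 0, "rx": 0, "ry": 0, "rz": 0}, {"dx": 0, "dy": 0, "dz": 0, "rx": 0, "ry": 0, "rz": 0}])

```text
t: 9.55
eef_pos: [614.7, 46.4, 180.6]
tcp_rot: [[0.779, 0.487, 0.394], [-0.504, 0.112, 0.857], [0.373, -0.866, 0.332]]
force: [-0.2, 0.5, -2.5]
finger_gap: 58.2
```

```bash
python3 st.py
```

```text
{'h': np.float64(29.42), 'ex': np.float64(-0.2), 'ey': np.float64(0.14), 'al': np.float64(138.16), 'tilt': np.float64(0.09)} tool F [-1.3  2.1 -0.5] tool M [-0.24 -0.05  0.2 ] 58.23209204500141 9.55
```

apply_moves(increments=[{"dx": 0, "dy": 2, "dz": 0, "rx": 0, "ry": 0.4, "rz": 0}, {"dx": 0, "dy": 2, "dz": 0, "rx": 0, "ry": 0.4, "rz": 0}, {"dx": 0, "dy": 1, "dz": 0, "rx": 0, "ry": 0, "rz": 0}, {"dx": 0, "dy": 1, "dz": 0, "rx": 0, "ry": 0, "rz": 0}, {"dx": 0, "dy": 1, "dz": 0, "rx": 0, "ry": 0, "rz": 0}, {"dx": 0, "dy": 1, "dz": 0, "rx": 0, "ry": 0, "rz": 0}, {"dx": 0, "dy": 1, "dz": 0, "rx": 0, "ry": 0, "rz": 0}, {"dx": 0, "dy": 0, "dz": 0, "rx": 0, "ry": 0, "rz": 0}])

```text
t: 10.22
eef_pos: [619.1, 47.4, 172.9]
tcp_rot: [[0.773, 0.487, 0.405], [-0.515, 0.112, 0.85], [0.369, -0.866, 0.338]]
force: [0.7, 0.4, -1.2]
finger_gap: 58.4
```

```bash
python3 st.py
```

```text
{'h': np.float64(20.49), 'ex': np.float64(-0.25), 'ey': np.float64(0.18), 'al': np.float64(137.36), 'tilt': np.float64(0.1)} tool F [-0.1  1.4  0.2] tool M [-0.18  0.    0.2 ] 58.41136702627351 10.2167
```

apply_moves(increments=[{"dx": 0, "dy": 0.8, "dz": 0, "rx": 0, "ry": 0, "rz": 0}, {"dx": 0, "dy": 0.8, "dz": 0, "rx": 0, "ry": 0, "rz": 0}, {"dx": 0, "dy": 0.8, "dz": 0, "rx": 0, "ry": 0, "rz": 0}, {"dx": 0, "dy": 0, "dz": 0, "rx": 0, "ry": 0, "rz": 0}])

```text
t: 10.55
eef_pos: [620.3, 47.6, 170.9]
tcp_rot: [[0.773, 0.488, 0.405], [-0.515, 0.112, 0.85], [0.369, -0.866, 0.338]]
force: [-1.4, -0.1, -0.1]
finger_gap: 58.3
```

```bash
python3 st.py
```

```text
{'h': np.float64(18.17), 'ex': np.float64(-0.35), 'ey': np.float64(0.24), 'al': np.float64(137.36), 'tilt': np.float64(0.1)} tool F [-1.  -0.6 -0.7] tool M [-0.3  -0.05  0.18] 58.272786683379785 10.55
```

apply_moves(increments=[{"dx": 0, "dy": 0.7, "dz": 0, "rx": 0, "ry": 0, "rz": 0}, {"dx": 0, "dy": 0.7, "dz": 0, "rx": 0, "ry": 0, "rz": 0}, {"dx": 0, "dy": 0, "dz": 0, "rx": 0, "ry": 0, "rz": 0}])

```text
t: 10.8
eef_pos: [621.0, 47.7, 169.7]
tcp_rot: [[0.773, 0.488, 0.405], [-0.515, 0.112, 0.85], [0.369, -0.866, 0.338]]
force: [-1.3, -0.6, -0.6]
finger_gap: 58.3
```

```bash
python3 st.py
```

```text
{'h': np.float64(16.79), 'ex': np.float64(-0.38), 'ey': np.float64(0.23), 'al': np.float64(137.36), 'tilt': np.float64(0.11)} tool F [-0.9 -0.2 -1.2] tool M [-0.28 -0.04  0.18] 58.261094691305054 10.8
```

There's no spring force and we're already about 4 mm below dog-top level, so the slots have dropped over the dogs. Continuing to the disc.

apply_moves(increments=[{"dx": 0, "dy": 0.7, "dz": 0, "rx": 0, "ry": 0, "rz": 0}, {"dx": 0, "dy": 0.7, "dz": 0, "rx": 0, "ry": 0, "rz": 0}, {"dx": 0, "dy": 0.7, "dz": 0, "rx": 0, "ry": 0, "rz": 0}, {"dx": 0, "dy": 0, "dz": 0, "rx": 0, "ry": 0, "rz": 0}])

```text
t: 11.13
eef_pos: [622.0, 48.0, 167.9]
tcp_rot: [[0.773, 0.488, 0.405], [-0.515, 0.112, 0.85], [0.369, -0.866, 0.338]]
force: [-0.2, -0.2, 0.8]
finger_gap: 58.2
```

```bash
python3 st.py
```

```text
{'h': np.float64(14.68), 'ex': np.float64(-0.38), 'ey': np.float64(0.23), 'al': np.float64(137.36), 'tilt': np.float64(0.11)} tool F [ 0.2 -0.8  0. ] tool M [-0.35 -0.08  0.16] 58.246608063610445 11.1333
```

apply_moves(increments=[{"dx": 0, "dy": 0.6, "dz": 0, "rx": 0, "ry": 0, "rz": 0}, {"dx": 0, "dy": 0.6, "dz": 0, "rx": 0, "ry": 0, "rz": 0}, {"dx": 0, "dy": 0, "dz": 0, "rx": 0, "ry": 0, "rz": 0}])

```text
t: 11.38
eef_pos: [622.6, 48.1, 166.8]
tcp_rot: [[0.773, 0.487, 0.405], [-0.515, 0.112, 0.85], [0.369, -0.866, 0.338]]
force: [-0.7, -0.4, -0.1]
finger_gap: 58.5
```

```bash
python3 st.py
```

```text
{'h': np.float64(13.47), 'ex': np.float64(-0.33), 'ey': np.float64(0.2), 'al': np.float64(137.37), 'tilt': np.float64(0.1)} tool F [-0.4 -0.4 -0.7] tool M [-0.36 -0.05  0.17] 58.51895076684695 11.3833
```

apply_moves(increments=[{"dx": 0, "dy": 0.6, "dz": 0, "rx": 0, "ry": 0, "rz": 0}, {"dx": 0, "dy": 0.6, "dz": 0, "rx": 0, "ry": 0, "rz": 0}, {"dx": 0, "dy": 0, "dz": 0, "rx": 0, "ry": 0, "rz": 0}])

```text
t: 11.63
eef_pos: [623.2, 48.2, 165.9]
tcp_rot: [[0.773, 0.488, 0.405], [-0.515, 0.112, 0.85], [0.369, -0.866, 0.338]]
force: [-3.1, -1.1, 3.8]
finger_gap: 58.1
```

```bash
python3 st.py;  python3 - <<'E'
from h import *
im=[]
for n in["scene","side"]:
    p,d=manip.read_camera(n); u,v=[int(x) for x in proj(n,SEAT+20*S)]; im.append(cv2.resize(p[v-35:v+35,u-35:u+35,::-1],(400,400),interpolation=cv2.INTER_CUBIC))
cv2.imwrite("pics/st4.png",np.hstack(im))
E
```

```text
{'h': np.float64(12.39), 'ex': np.float64(-0.38), 'ey': np.float64(0.23), 'al': np.float64(137.36), 'tilt': np.float64(0.1)} tool F [-0.4 -5.  -0.9] tool M [-0.44 -0.17  0.25] 58.134147627159194 11.6333
```

View pics/st4.png

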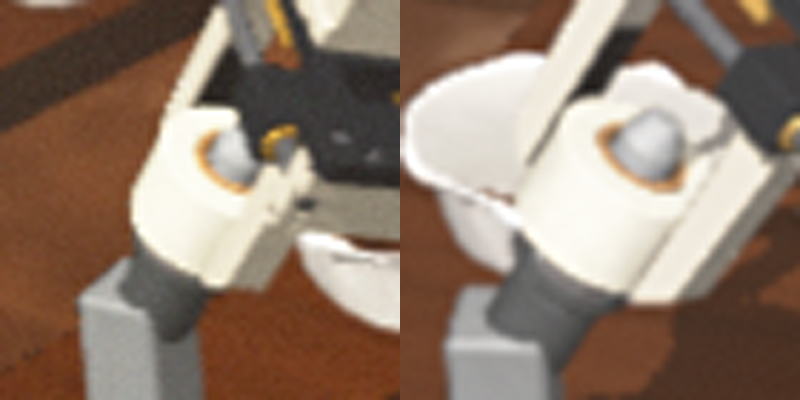

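The axial force rose to 5 N just at the expected home height, 13 mm against the predicted 13.6 mm. The spindle stands about 15 mm proud of the reel in both views, and the reel's overhang sits right on the disc. I'll ease the pressure and release.

apply_moves(increments=[{"dx": 0, "dy": -0.4, "dz": 0, "rx": 0, "ry": 0, "rz": 0}, {"dx": 0, "dy": 0, "dz": 0, "rx": 0, "ry": 0, "rz": 0}])

```text
t: 11.9
eef_pos: [623.0, 48.2, 166.3]
tcp_rot: [[0.773, 0.488, 0.405], [-0.515, 0.112, 0.85], [0.369, -0.866, 0.338]]
force: [-1.4, -0.7, 1.4]
finger_gap: 58.3
```

apply_moves(increments=[{"dx": 0, "dy": 0, "dz": 0, "rx": 0, "ry": 0, "rz": 0}, {"dx": 0, "dy": 0, "dz": 0, "rx": 0, "ry": 0, "rz": 0}, {"dx": 0, "dy": 0, "dz": 0, "rx": 0, "ry": 0, "rz": 0}, {"dx": 0, "dy": 0, "dz": 0, "rx": 0, "ry": 0, "rz": 0}, {"dx": 0, "dy": 0, "dz": 0, "rx": 0, "ry": 0, "rz": 0}, {"dx": 0, "dy": 0, "dz": 0, "rx": 0, "ry": 0, "rz": 0}, {"dx": 0, "dy": 0, "dz": 0, "rx": 0, "ry": 0, "rz": 0}], hand=0.9)

```text
t: 12.48
eef_pos: [623.0, 48.2, 166.2]
tcp_rot: [[0.773, 0.488, 0.405], [-0.515, 0.112, 0.85], [0.369, -0.866, 0.338]]
force: [0.0, -0.5, -0.1]
finger_gap: 83.8
```

```bash
python3 st.py
```

```text
{'h': np.float64(12.74), 'ex': np.float64(-0.36), 'ey': np.float64(0.2), 'al': np.float64(137.36), 'tilt': np.float64(0.1)} tool F [ 0.2  0.1 -0.4] tool M [-0.14  0.04  0.07] 83.82591545129313 12.4833
```

Back out along the spindle axis.

apply_moves(increments=[{"dx": 0, "dy": -4, "dz": 0, "rx": 0, "ry": 0, "rz": 0}, {"dx": 0, "dy": -8, "dz": 0, "rx": 0, "ry": 0, "rz": 0}, {"dx": 0, "dy": -12, "dz": 0, "rx": 0, "ry": 0, "rz": 0}, {"dx": 0, "dy": -14, "dz": 0, "rx": 0, "ry": 0, "rz": 0}, {"dx": 0, "dy": -16, "dz": 0, "rx": 0, "ry": 0, "rz": 0}, {"dx": 0, "dy": -16, "dz": 0, "rx": 0, "ry": 0, "rz": 0}, {"dx": 0, "dy": -16, "dz": 0, "rx": 0, "ry": 0, "rz": 0}, {"dx": 0, "dy": -16, "dz": 0, "rx": 0, "ry": 0, "rz": 0}, {"dx": 0, "dy": 0, "dz": 0, "rx": 0, "ry": 0, "rz": 0}, {"dx": 0, "dy": 0, "dz": 0, "rx": 0, "ry": 0, "rz": 0}])

```text
t: 13.32
eef_pos: [573.3, 36.7, 255.5]
tcp_rot: [[0.773, 0.489, 0.405], [-0.516, 0.111, 0.85], [0.371, -0.865, 0.338]]
force: [-0.3, 0.4, 0.8]
finger_gap: 83.8
```

```bash
python3 st.py;  python3 - <<'E'
from h import *
T,o=cur();np.save("T9.npy",T)
im=[]
for n in["scene","side"]:
    p,d=manip.read_camera(n); np.save(n+"9.npy",d);cv2.imwrite(f"pics/{n}9.png",p[:,:,::-1])
    u,v=[int(x) for x in proj(n,SEAT+20*S)]; im.append(cv2.resize(p[v-35:v+35,u-35:u+35,::-1],(400,400),interpolation=cv2.INTER_CUBIC))
cv2.imwrite("pics/st5.png",np.hstack(im))
p,d=manip.read_camera("wrist");cv2.imwrite("pics/wrist9.png",p[:,:,::-1]); np.save("wrist9.npy",d)
for n in["scene","side"]:
  for h in(45,52,60): print(n,h,np.round(proj(n,SEAT+h*S),1))
E
```

```text
{'h': np.float64(115.54), 'ex': np.float64(-0.84), 'ey': np.float64(0.16), 'al': np.float64(137.37), 'tilt': np.float64(0.18)} tool F [-0.1 -0.8  0.4] tool M [-0.15 -0.04  0.12] 83.79825375036312 13.3167
scene 45 [264.1 225.8]
scene 52 [265.4 223.5]
scene 60 [266.9 220.9]
side 45 [279.1 245.2]
side 52 [280.9 242.4]
side 60 [282.9 239.2]
```

View pics/st5.png

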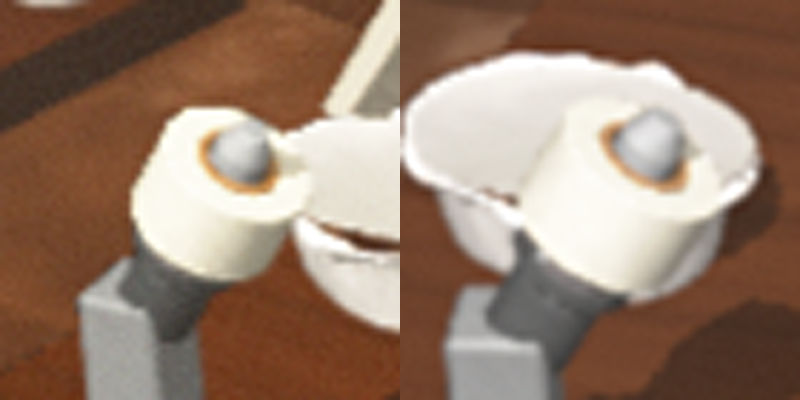

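View pics/wrist9.png

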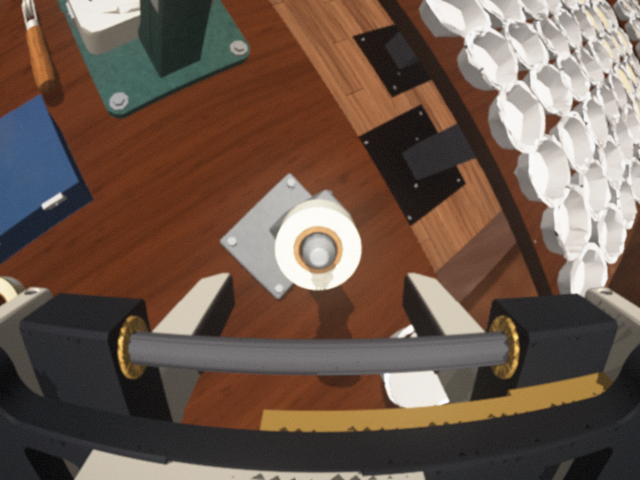

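View pics/scene9.png

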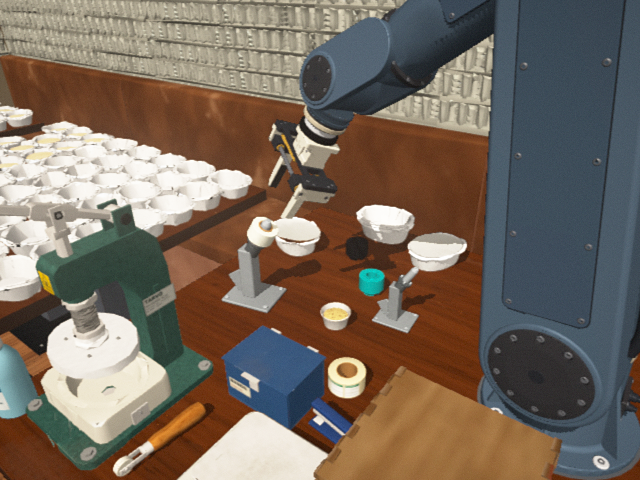

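The pictures show the reel alone on the spindle, sitting on the disc, with the sauce pot and tray undisturbed and the gripper clear. A last numeric check with depth: how far the top face sits from the seat (45 mm if home, 52 mm if riding on the dogs).

```bash
python3 - <<'E'
from h import *
for n in["scene","side"]:
    d=np.load(n+"9.npy");W=cloud(n,d)-SEAT; H=W@S; r=np.linalg.norm(W-H[...,None]*S,axis=-1)
    a=(r>16)&(r<26)&(H>38)&(H<58); t=(r<5)&(H>50)&(H<66)
    print(n,"top face h",np.median(H[a]).round(1),a.sum(),"tip",np.median(H[t]).round(1),t.sum())
T=np.load("T9.npy");d=np.load("wrist9.npy")
P=[]
for v in range(190,300):
  for u in range(265,375):
    if d[v,u]>0:
        o,r=wray(T,u,v); c=(T@np.array(manip.camera_params("wrist")["T_tool_cam"]))[:3,2]; P.append(o+r*d[v,u]/(r@c))
W=np.array(P)-SEAT;H=W@S;r=np.linalg.norm(W-H[:,None]*S,axis=1)
a=(r>16)&(r<26)&(H>36)&(H<60);t=(r<5)&(H>48)&(H<70);print("wrist",np.median(H[a]).round(1),a.sum(),np.median(H[t]).round(1),t.sum())
E
```

```text
scene top face h 45.2 169 tip 61.7 14
side top face h 43.9 166 tip 59.5 12Traceback (most recent call last):
  File "<stdin>", line 11, in <module>
ValueError: time passes only in moves, steps and waits
```

The top face is at 45.2 and 43.9 mm, and the tip stands about 16 mm above it, so the reel is fully home. Handing in.

```bash
python3 -c "
from plant import manip
print(manip.close_job())"
```

```text
the job is handed in; nothing more can be done
None
```

The label reel with the slotted grey foot is on the larger dispenser, seated fully home over the drive dogs and released. I handed the job in at about 13.5 s of the 72 s allowed.

- **Alignment:** I read the hub angle and the slot angle from the cameras before pressing. I turned the reel to match during the approach, so the slots dropped straight over the dogs. No searching turn under pressure was needed.
- **Force:** The readings I took stayed around 1–2 N until the reel met the disc. There I pressed with about 5 N, then eased off before opening the fingers. I never turned the reel against the hub.
- **Seating check:** After release and retreat, depth readings put the reel's top face 45.2 mm (scene camera) and 43.9 mm (side camera) from the seat. It would be 45 mm if home and 52 mm if resting on the dogs. The spindle stands about 16 mm proud, against 15 mm expected.
- **Bystanders:** The sauce pot looked unmoved in the final scene picture. The meal tray I never picked out for certain. Nothing near the arm's path looked disturbed, but I did not measure either position.

Two things went wrong, neither affecting the result. The first move calls were refused as invalid input, and the arm did not move. A third seating check with the wrist camera failed with a script error, so the check rests on the two fixed cameras.

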